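# Draw a glass strip out over the shelf edge and lay it on the gluing stand

## Task

Fetch the blue glass strip from its lane in the low shelf for the mosaic gluing stand: press gently on its bare front end, draw it forward until about a third of its length sticks out level over the shelf's front edge, and let go of it there. Then take the overhanging end by its two sides, lift the strip out and set it down on the stand's two black-topped bars, level, centred and in line with the stand, letting it rest on the bars before you open the fingers. Leave the red and green strips and the other things on the table where they are.

Things in the scene. Friction and masses are not known exactly. Their poses are not given: they have to be found in the camera images.
- blue_glass: Blue glass strip, 140 mm long (x), 60 wide (y), 4 thick; origin: centre of its underside. 60 to 120 g, slippery (friction about 0.3). Lies flat in one of the three lanes, length along the shelf's x, front end 8 to 20 mm behind the deck's edge; only its front 30 to 42 mm is bare, the rest lies under the upper board. Breaks if pressed on the shelf with over 45 N. Tips off if over half sticks out
- red_glass: Red glass strip of the same size in another lane, to be left alone (not moved by 15 mm or more)
- green_glass: Green glass strip of the same size in another lane, to be left alone (not moved by 15 mm or more)
- glass_shelf: Fixed glass shelf; origin on the table, 70 mm below shelf_edge, same axes. Its deck has three lanes, centres at y = -72, 0, +72 mm, each 66 mm clear between strips 6 mm wide that stand 8 mm above the deck along its full depth. Under the deck is a base set back 30 mm from the front edge
- shelf_edge (a point): Middle of the front edge of the shelf's deck, on its top face, 70 mm above the table. x runs level inwards (about to the robot's left), y along the edge (about towards the robot), z up. The deck is 222 mm wide, 180 mm deep (x = 0 to 180). Dragging: closed fingertips pressed on the bare glass with 5 to 20 N carry it along by friction; it may slip, so check and repeat in short strokes over the deck
- upper_board (a point): Middle of the lower front edge of the board that covers the lanes, 50 mm inwards of shelf_edge and 38 mm above the deck, same axes. Board and yellow drawers reach 86 mm up from here, over the shelf's full width: an upright gripper bumps into them over the bare glass, so the tool must lean back out of the shelf (about to the robot's right) by 35 to 45 degrees, fingers pointing in and down
- glue_stand: Fixed gluing stand; origin on the table, 45 mm below stand_top, same axes. Two orange bars with black rubber tops at x = -35 and +35 mm, each 12 mm along x and 40 mm along y (narrower than the glass), stand 35 mm above a wooden base board (180 by 90 mm) whose top is 10 mm above the table
- stand_top (a point): Centre of the gluing stand at the height of the tops of its two bars, 45 mm above the table. x is the stand's length, pointing about to the robot's left, y its width, z up. The glass goes across both bars, its length along x (either way round), its centre here
- chip_plate: Round beige plate of blue mosaic chips, 196 mm across, 16 mm high, origin at the centre of its underside; to be left alone
- glue_bottle: Red glue bottle, 52 mm across, 165 mm high, origin at the centre of its foot; to be left alone
- nippers: Blue-handled glass nippers lying flat, about 170 mm long, 18 mm high, origin near the middle; to be left alone
- chip_jar: Orange jar, 68 mm across, 85 mm high, origin at the centre of its foot; to be left alone
- pencil_cup: Green cup, 72 mm across, 100 mm high, origin at the centre of its foot; to be left alone
Mind the look-alikes: they are no part of the job. There is more than one size of the blue_glass; the one meant has the size given above.

How it is judged:
By the outcome, as a careful person would: the job done as asked, in the order asked, and still so for the second after the job is handed in, with the robot touching nothing.
It also fails if it takes over 69 s, if anything falls off the work surface, if the arm or the gripper's body presses on something with over 40 N, if the wrist force passes 120 N, or if a joint passes its speed limit or range.

## Robot

A 7-joint arm with a two-finger parallel gripper is mounted at the origin on the work surface. World frame = base frame: x ahead of the robot, y to its left, z up, the work surface at z = 0. Lengths are in m, angles in rad, forces in N, time in s.
With the tool pointing down it reaches from about 0.425 to 0.95 m from the base axis. Payload 16.7 kg.
Tool frame: the origin (TCP) lies between the finger pads; the fingertips stand 11 mm ahead of it and the grasp point (between the pads) lies 8 mm behind it; z points along the fingers, y is the line along which they close (so a half turn about z gives the same grasp; the last joint's range is limited). The gripper opens to 94 mm and grips with 3 to 60 N. Pads are 16 mm wide; open, the fingers measure 119 mm over their backs; the gripper's body (75 mm by 177 mm) begins 78 mm behind the grasp point.
Start: joints at [-1.399, 0.426, 0.074, 1.606, -0.034, 1.111, -0.067], TCP at [0.213, 0.641, 0.216] pointing down, gripper open.
Joint ranges: [-2.85, 2.85], [-0.5, 2.14], [-1.23, 1.37], [0.21, 2.46], [-1.02, 4.16], [0.16, 2.05], [-2.73, 2.73]. Speed limits (rad/s): [1.89, 1.89, 2.39, 2.39, 3.01, 3.01, 3.01].

## Interface

Orientations are given as a unit quaternion [x, y, z, w].
In Python, from station import ctrl gives the robot as it stands. The module is installed in compiled form; this text tells all that it offers.
- The arm moves only by the tool step_arm, never from a script. Its argument "increments" is a list of rows, each a list of 5 numbers: the closure, from -1 (fully open) to 1 (shut), then the shift along the tool's x, y, z each as a share of 30 cm, from -1 to 1, then the turn about the tool's z as a share of 90 degrees, from -1 to 1. A call has 1 to 12 rows; each row is the pose to reach, as a shift and turn from the pose commanded when the call began, along the tool's axes at that moment; what a row does not reach only later rows make up. A row lasts 1/8 s, in which the tool goes at most 62.5 mm and 10.7 degrees, less where a joint would pass 70% of its speed; a pose out of reach is approached as far as the arm can. A call with a number of a shift or a turn outside -1 to 1 is refused whole. A call with a gripper value outside its range is refused whole. The fingers move at their own pace and stop on an object; "force" is the grip in N (left out, the last holds). Time passes only in rows, so rows that repeat a pose let the fingers close. It gives the time, the measured TCP pose, the force, the opening and the grip force at its end, in the units of the state.
- ctrl.get_obs(): the state, without advancing time (a new reading comes with each control period).
- ctrl.camera(name): name is "side" or "top"; returns a dict with "frame" (480x640x3 uint8, blue, green, red), "z_map" (480x640 float32, m along the optical axis (not along the pixel's ray), 0 where there is no reading), "fx", "fy", "cx", "cy" (pixels), "origin" and "orientation" of the camera in the world. Camera axes: x right, y down, z forward; pixel columns grow to the right and rows downward; lengths in m; the calibration is good to about 2 mm. A picture is of the moment at which its call begins.
- ctrl.finish_job(): hands the job in; it is judged then, once.
The state is a dict: "clock": time; "qpos": joint angles; "qvel": joint speeds; "tau": joint torques, N m; "eef_pos": TCP position; "tcp_rot": TCP orientation; "contact_force": force on the tool from outside, world axes, zero at the start; "ft_torque": the same for the moment, N m; "finger_gap": finger opening in m; "grasp_force": force on a finger pad.
Only numpy, scipy, OpenCV 4.12 (cv2) and the standard library are available. Lean on these libraries where they do the work, as an engineer would, in place of code of your own. Each camera call takes 0.05 s, during which the arm holds its last target. There are 200 camera calls.

## Working session

There is one attempt and no reset: what is moved stays moved. The work goes in short steps, Python scripts to look and compute and a tool call to move; the robot and the scene stay as the last step left them, time stands still between calls to the robot, and variables do not carry over. Pictures are saved under pics/ and viewed, at most 10 in all, crops included, and the job is handed in when it is done.

Besides the shell and the picture viewer there is one more tool, called after ">>>" as name(argument=value, ...) on one line, values as JSON. step_arm: Moves the arm, as the interface text tells. Its arguments: {"type":"object","properties":{"increments":{"type":"array","items":{"type":"array","items":{"type":"number","minimum":-1,"maximum":1}}},"force":{"type":"number"}},"required":["increments"]}

```bash
mkdir -p pics; ls; cat > h.py <<'E'
import numpy as np, cv2
from scipy.spatial.transform import Rotation as R
from station import ctrl
def cam(n):
    c=ctrl.camera(n); c['Rm']=R.from_quat(c['orientation']).as_matrix(); c['o']=np.array(c['origin']); return c
def cloud(c):
    v,u=np.mgrid[0:480,0:640]; z=c['z_map']
    p=np.stack([(u-c['cx'])/c['fx']*z,(v-c['cy'])/c['fy']*z,z],-1)
    return p@c['Rm'].T+c['o']
def ray(c,u,v,h):
    d=c['Rm']@np.array([(u-c['cx'])/c['fx'],(v-c['cy'])/c['fy'],1]); return c['o']+d*(h-c['o'][2])/d[2]
def proj(c,p):
    q=c['Rm'].T@(np.array(p)-c['o']); return q[0]/q[2]*c['fx']+c['cx'],q[1]/q[2]*c['fy']+c['cy']
E
python3 - <<'E'
from h import *
o=ctrl.get_obs()
for k,v in o.items(): print(k,np.round(v,4))
print(R.from_quat(o['tcp_rot']).as_matrix().round(3))
for n in('side','top'):
    c=cam(n); cv2.imwrite(f'pics/{n}0.png',c['frame']); print(n,c['fx'],c['o'],c['Rm'].round(3).tolist(),(c['z_map']==0).mean())
E
```

```text
pics
clock 0.0
qpos [-1.3995  0.4268  0.0739  1.6066 -0.0341  1.1108 -0.0671]
qvel [-0.0004  0.0018  0.0007  0.0027  0.0014  0.0013 -0.0011]
tau [ 0.00000e+00 -9.35801e+01  3.66590e+00 -4.54219e+01 -4.90000e-02
  2.00000e-02  0.00000e+00]
eef_pos [0.2128 0.6401 0.2158]
tcp_rot [ 1.597e-01  9.872e-01 -7.000e-04 -0.000e+00]
contact_force [-0.6984 -0.4393  0.0973]
ft_torque [-0.0065  0.0587 -0.0212]
grasp_force 0.0
finger_gap 0.0936
[[-0.949  0.315 -0.   ]
 [ 0.315  0.949 -0.001]
 [-0.    -0.001 -1.   ]]
side 460.74889747044557 [ 0.43059775 -0.82874143  0.75105331] [[0.993, -0.086, 0.076], [-0.113, -0.617, 0.779], [-0.021, -0.782, -0.622]] 0.004069010416666667
top 473.5428188381678 [ 0.30955289 -0.01071447  1.20918002] [[0.003, -0.981, 0.195], [-1.0, -0.006, -0.019], [0.02, -0.195, -0.981]] 0.00392578125
```

View pics/side0.png

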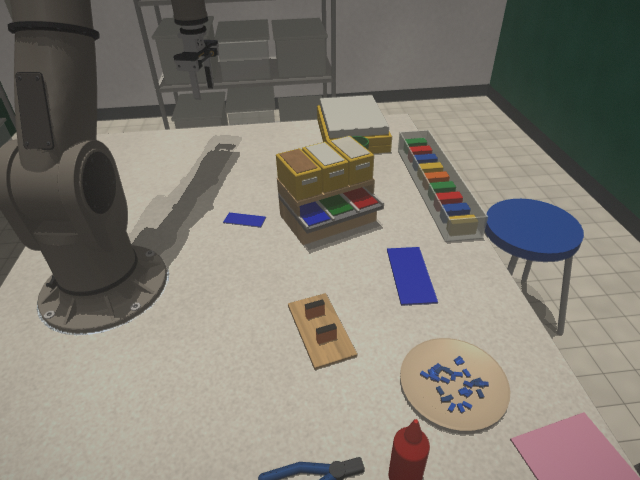

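View pics/top0.png

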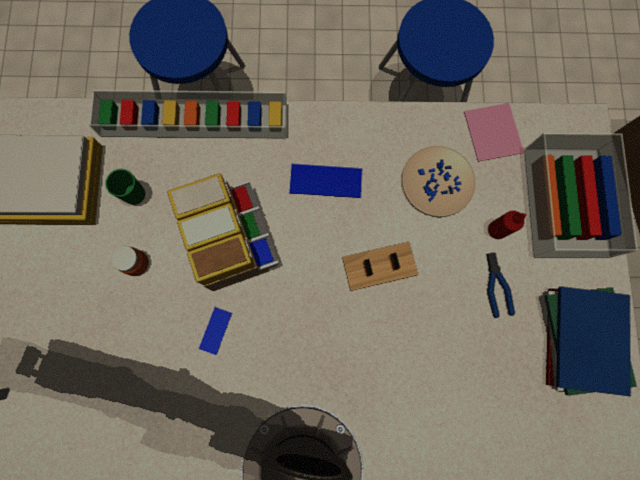

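```bash
cat > m.py <<'E'
from h import *
def blobs(c,hlo,hhi,smin=100,vmin=50,amin=60):
    hsv=cv2.cvtColor(c['frame'],cv2.COLOR_BGR2HSV)
    m=cv2.inRange(hsv,(hlo,smin,vmin),(hhi,255,255))
    cs,_=cv2.findContours(m,cv2.RETR_EXTERNAL,cv2.CHAIN_APPROX_NONE)
    return m,[k for k in cs if cv2.contourArea(k)>amin]
E
python3 - <<'E'
from m import *
for n in('side','top'):
    c=cam(n); P=cloud(c)
    for nm,a,b in(('blue',110,130),('green',45,80),('red',0,8),('red2',170,180),('yellow',18,30)):
        m,cs=blobs(c,a,b,amin=80)
        for k in cs:
            mm=np.zeros_like(m); cv2.drawContours(mm,[k],-1,255,-1); p=P[(mm>0)&(c['z_map']>0)]
            if len(p) and 0<np.median(p[:,0])<1 and abs(np.median(p[:,1]))<.6: print(n,nm,cv2.boundingRect(k),len(p),np.median(p,0).round(3),'z',np.percentile(p[:,2],[5,95]).round(3))
    # deck / stand
    for lab,lo,hi,bx in(('stand',.038,.052,(.3,.6,-.3,0)),('base',.005,.02,(.3,.6,-.3,0)),('board',.17,.21,(.2,.8,0,.5)),('deck',.063,.082,(.2,.8,0,.5))):
        s=(P[...,2]>lo)&(P[...,2]<hi)&(P[...,0]>bx[0])&(P[...,0]<bx[1])&(P[...,1]>bx[2])&(P[...,1]<bx[3]); q=P[s]
        if len(q)<10: continue
        r=cv2.minAreaRect(q[:,:2].astype(np.float32)*1000); print(n,lab,len(q),np.median(q[:,2]).round(4),np.round(r[0]),np.round(r[1]),round(r[2],1))
    if n=='side': cv2.imwrite('pics/zs.png',cv2.resize(c['frame'][140:260,240:400],(800,600),interpolation=cv2.INTER_CUBIC))
    else: cv2.imwrite('pics/zt.png',cv2.resize(c['frame'][165:305,150:430],(800,400),interpolation=cv2.INTER_CUBIC))
E
```

```text
side blue (420, 364, 21, 17) 151 [ 0.683 -0.337  0.012] z [0.009 0.014]
side blue (387, 247, 51, 57) 1941 [ 0.715 -0.07   0.005] z [0.003 0.008]
side blue (224, 213, 42, 14) 383 [0.324 0.217 0.003] z [0.    0.005]
side blue (443, 203, 27, 9) 174 [0.887 0.13  0.049] z [0.047 0.051]
side blue (302, 202, 28, 24) 361 [0.507 0.11  0.074] z [0.072 0.076]
side blue (415, 154, 22, 6) 106 [0.887 0.408 0.048] z [0.046 0.051]
side green (329, 204, 24, 11) 138 [0.576 0.128 0.074] z [0.072 0.076]
side green (430, 181, 25, 8) 135 [0.885 0.242 0.048] z [0.046 0.051]
side red (389, 419, 41, 61) 1806 [ 0.577 -0.523  0.108] z [0.044 0.151]
side red (436, 191, 27, 12) 249 [0.888 0.178 0.048] z [0.036 0.051]
side red (344, 187, 34, 22) 389 [0.636 0.171 0.074] z [0.072 0.076]
side red (409, 145, 23, 9) 153 [0.886 0.456 0.047] z [0.039 0.051]
side yellow (419, 162, 24, 11) 191 [0.886 0.344 0.047] z [0.037 0.051]
side yellow (276, 105, 116, 96) 3540 [0.565 0.164 0.158] z [0.027 0.192]
side stand 276 0.0448 [ 487. -198.] [40. 85.] 13.0
side base 2481 0.0104 [ 487. -198.] [ 91. 184.] 13.2
side board 2776 0.1
[... 687 characters left out ...]
7] z [0.103 0.156]
top red (234, 185, 19, 27) 267 [0.642 0.149 0.073] z [0.07  0.077]
top red (226, 101, 15, 25) 318 [0.883 0.188 0.048] z [0.043 0.053]
top red (120, 99, 17, 26) 326 [0.881 0.465 0.048] z [0.043 0.054]
top yellow (167, 173, 84, 110) 5559 [0.54  0.206 0.192] z [0.187 0.196]
top yellow (0, 137, 94, 86) 998 [0.599 0.552 0.06 ] z [0.036 0.065]
top yellow (269, 101, 13, 25) 322 [0.883 0.077 0.048] z [0.044 0.052]
top yellow (162, 100, 15, 25) 325 [0.883 0.354 0.048] z [0.043 0.052]
top stand 167 0.0444 [ 485. -198.] [40. 83.] 13.4
top base 2222 0.0093 [ 449. -149.] [295. 296.] 0.1
top board 5723 0.1924 [545. 205.] [220. 129.] 20.4
top deck 2253 0.0728 [558. 269.] [426. 274.] 87.2
```

View pics/zs.png

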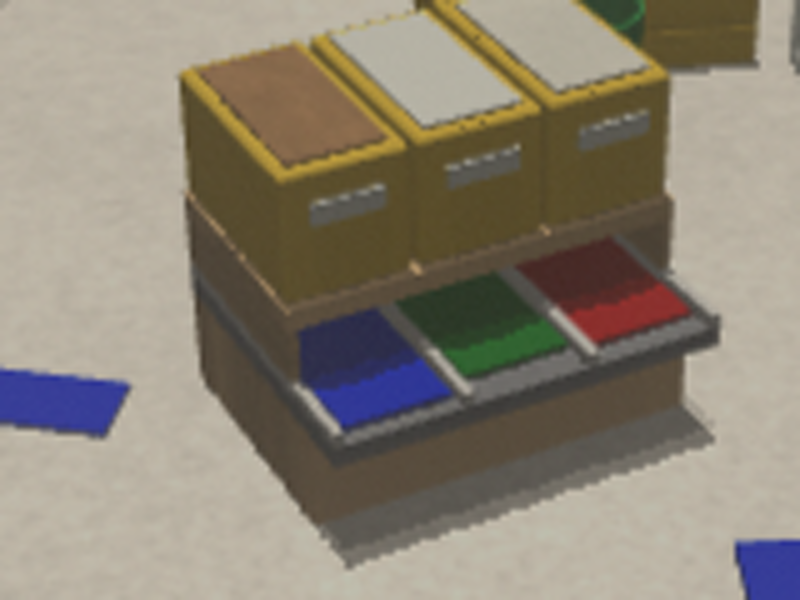

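View pics/zt.png

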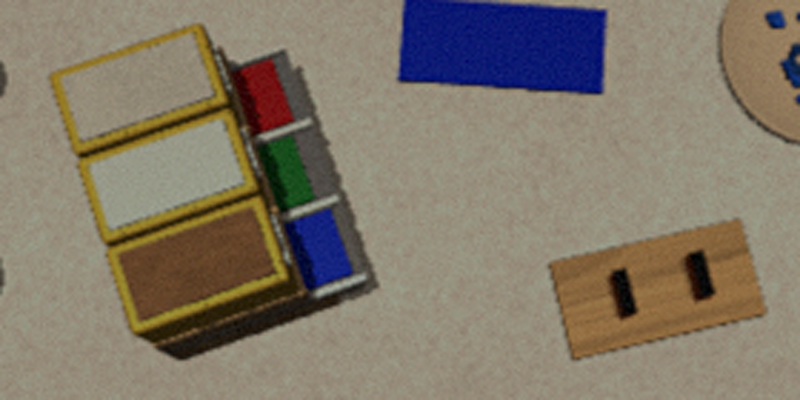

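```bash
cat >> m.py <<'E'
a=np.radians(20.45); SX=np.array([-np.sin(a),np.cos(a),0]); SY=np.array([-np.cos(a),-np.sin(a),0])
E0=np.array([.546,.204,.070])-.115*SX
S=np.stack([SX,SY,[0,0,1]],1)
def shelf(p): return (np.asarray(p)-E0)@S*1000
def glass(c,pr=True):
    m,_=blobs(c,110,130,smin=120,vmin=40); P=cloud(c); q=shelf(P)
    s=(m>0)&(q[...,1]>30)&(q[...,1]<110)&(q[...,0]>-120)&(q[...,0]<60)&(q[...,2]>-15)&(q[...,2]<25)
    v,u=np.nonzero(s)
    return np.array([shelf(ray(c,x,y,.074)) for x,y in zip(u,v)])
E
python3 - <<'E'
from m import *
for n in('side','top'):
    c=cam(n); q=shelf(cloud(c)).reshape(-1,3)
    d=q[(abs(q[:,2])<5.5)&(abs(q[:,1])<100)&(q[:,0]>-40)&(q[:,0]<60)]
    print(n,'deck edge x',np.percentile(d[:,0],[0.5,2]).round(1))
    d=q[(abs(q[:,2])<12)&(q[:,0]>0)&(q[:,0]<45)]
    print('deck y',np.percentile(d[:,1],[.5,99.5]).round(1))
    g=glass(c); print('glass',len(g),np.percentile(g,[1,99],0).round(1))
    for lo in range(45,100,8):
        k=g[abs(g[:,1]-lo)<4]
        if len(k): print(lo,k[:,0].min().round(1),k[:,0].max().round(1))
    up=q[(q[:,2]>100)&(q[:,2]<130)&(abs(q[:,1])<115)&(q[:,0]<200)&(q[:,0]>0)]; print('board',np.percentile(up,[.5,99.5],0).round(1))
E
```

```text
side deck edge x [-2.2 -1.2]
deck y [-382.2  629.9]
glass 246 [[10.3 40.3  4. ]
 [53.4 98.9  4. ]]
45 10.6 53.5
53 10.4 52.0
61 10.2 53.0
69 11.4 54.2
77 10.1 52.4
85 9.9 53.6
93 10.9 53.3
board [[  49.9 -107.3  100.4]
 [ 175.9  108.6  126.4]]
top deck edge x [1.  1.7]
deck y [-381.7  556.8]
glass 414 [[ 12.1  42.4   4. ]
 [ 52.1 101.6   4. ]]
45 12.2 52.1
53 11.6 52.2
61 11.9 52.4
69 12.0 52.5
77 11.4 52.6
85 12.4 51.9
93 11.7 52.0
board [[  52.9 -106.8  102.5]
 [ 179.8  109.8  127.6]]
```

>>> step_arm(increments=[[-1,0,0,-0.2,0],[-1,0,0,-0.2,0],[-1,0,0,-0.2,0]])

```text
clock: 0.68
eef_pos: [0.2128, 0.6404, 0.2763]
tcp_rot: [0.16, 0.987, 0.0, -0.0]
contact_force: [0.1, 0.9, -1.3]
finger_gap: 0.094
grasp_force: 0.0
```

>>> step_arm(increments=[[1,-0.2,-0.19,0,0],[1,-0.4,-0.38,0,0],[1,-0.6,-0.58,0,0],[1,-0.813,-0.778,0,0],[1,-0.813,-0.778,0,0],[1,-0.813,-0.778,0,0],[1,-0.813,-0.778,0,0]])

```text
clock: 1.55
eef_pos: [0.3713, 0.3401, 0.2758]
tcp_rot: [0.161, 0.987, -0.001, -0.0]
contact_force: [-0.2, 0.4, -0.7]
finger_gap: 0.0276
grasp_force: 0.0
```

>>> step_arm(increments=[[1,-0.2,-0.19,0,0.1],[1,-0.4,-0.38,0,0.2],[1,-0.6,-0.58,0,0.3],[1,-0.813,-0.778,0,0.4],[1,-0.813,-0.778,0,0.568],[1,-0.813,-0.778,0,0.568],[1,-0.813,-0.778,0,0.568],[1,-0.813,-0.778,0,0.568]])

```text
clock: 2.55
eef_pos: [0.528, 0.0456, 0.2759]
tcp_rot: [0.569, 0.823, -0.0, -0.0]
contact_force: [-0.2, 0.3, 0.1]
finger_gap: 0.0006
grasp_force: 0.0
```

```bash
cat > st.py <<'E'
from m import *
def st():
    o=ctrl.get_obs(); r=R.from_quat(o['tcp_rot']).as_matrix()
    print('t',round(o['clock'],2),'tcp shelf mm',shelf(o['eef_pos']).round(1),'z in shelf',(S.T@r[:,2]).round(3),'yaw err',np.degrees(np.arctan2(*(S.T@r[:,0])[[1,0]])).round(2),'F',np.round(o['contact_force'],1),'gap',round(float(o['finger_gap']),4))
if __name__=='__main__': st()
E
python3 st.py
```

```text
t 2.55 tcp shelf mm [-27.2  72.2 205.9] z in shelf [ 0.     0.001 -1.   ] yaw err 0.25 F [-0.2  0.3  0.1] gap 0.0006
```

>>> step_arm(increments=[[1,0,0,0.2,0],[1,0,0,0.4,0],[1,0,0,0.587,0],[1,0,0,0.587,0],[1,0.06,0,0.587,0],[1,0.1,0,0.587,0],[1,0.125,0,0.587,0],[1,0.125,0,0.587,0]])

```text
clock: 3.55
eef_pos: [0.5156, 0.0797, 0.1012]
tcp_rot: [0.569, 0.822, 0.001, 0.0]
contact_force: [-0.3, 0.1, -0.0]
finger_gap: 0.0004
grasp_force: 0.0
```

```bash
python3 - <<'E'
from st import *
st()
c=cam('side'); cv2.imwrite('pics/s1.png',cv2.resize(c['frame'][60:260,200:440],(720,600),interpolation=cv2.INTER_CUBIC)); g=glass(c); print(len(g),np.percentile(g,[1,99],0).round(1))
E
```

```text
t 3.55 tcp shelf mm [ 9.1 71.9 31.2] z in shelf [ 0.    -0.001 -1.   ] yaw err 0.13 F [-0.3  0.1 -0. ] gap 0.0004
51 [[11.6 41.4  4. ]
 [55.6 98.5  4. ]]
```

View pics/s1.png

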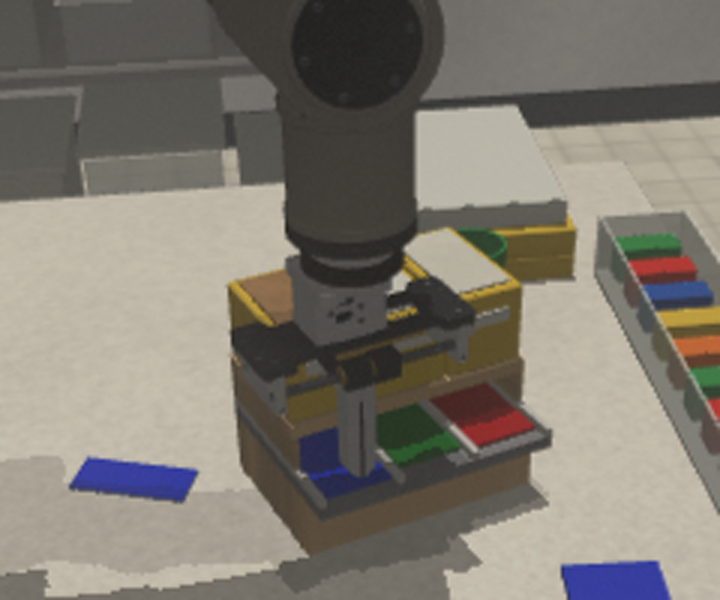

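>>> step_arm(increments=[[1,0.007,0,0.03,0],[1,0.007,0,0.045,0],[1,0.007,0,0.05,0],[1,0.007,0,0.05,0]])

```text
clock: 4.1
eef_pos: [0.5146, 0.0805, 0.0853]
tcp_rot: [0.57, 0.822, -0.0, -0.0]
contact_force: [-1.7, 0.4, 3.5]
finger_gap: 0.0003
grasp_force: 1.6
```

```bash
python3 st.py
```

```text
t 4.1 tcp shelf mm [10.3 72.5 15.3] z in shelf [ 0.     0.001 -1.   ] yaw err 0.02 F [-1.7  0.4  3.5] gap 0.0003
```

>>> step_arm(increments=[[1,0,0,0.002,0],[1,0,0,0.003,0],[1,0,0,0.003,0]])

```text
clock: 4.47
eef_pos: [0.5148, 0.0806, 0.085]
tcp_rot: [0.57, 0.821, 0.0, -0.0]
contact_force: [-6.2, -0.0, 19.3]
finger_gap: 0.0006
grasp_force: 9.4
```

>>> step_arm(increments=[[1,0,0,-0.001,0],[1,-0.007,0,-0.001,0],[1,-0.015,0,-0.001,0],[1,-0.022,0,-0.001,0],[1,-0.027,0,-0.001,0],[1,-0.027,0,-0.001,0]])

```text
clock: 5.22
eef_pos: [0.5182, 0.0733, 0.0852]
tcp_rot: [0.57, 0.822, 0.0, 0.0]
contact_force: [-0.8, 1.4, 9.0]
finger_gap: 0.0007
grasp_force: 4.7
```

```bash
python3 - <<'E'
from st import *
st()
for n in('side','top'):
    g=glass(cam(n)); print(len(g),np.percentile(g,[1,99],0).round(1))
E
```

```text
t 5.22 tcp shelf mm [ 2.3 71.7 15.2] z in shelf [ 0.    -0.001 -1.   ] yaw err 0.03 F [-0.8  1.4  9. ] gap 0.0007
50 [[ 6.  40.1  4. ]
 [57.2 98.5  4. ]]Traceback (most recent call last):
  File "<stdin>", line 4, in <module>
    return _quantile_unchecked(
        a, q, axis, out, overwrite_input, method, keepdims, weights)
    return _ureduce(a,
                    func=_quantile_ureduce_func,
    ...<5 lines>...
                    overwrite_input=overwrite_input,
                    method=method)
    r = func(a, **kwargs)
    result = _quantile(arr,
                       quantiles=q,
    ...<2 lines>...
                       out=out,
                       weights=wgt)
    slices_having_nans = np.isnan(arr[-1, ...])
                                  ~~~^^^^^^^^^
IndexError: index -1 is out of bounds for axis 0 with size 0
```

>>> step_arm(increments=[[1,0,0,-0.015,0],[1,0.028,0,-0.015,0],[1,0.028,0,-0.006,0],[1,0.028,0,-0.001,0],[1,0.028,0,0.001,0],[1,0.028,0,0.001,0],[1,0.021,0,0.001,0],[1,0.014,0,0.001,0],[1,0.007,0,0.001,0],[1,0,0,0.001,0],[1,-0.004,0,0.001,0],[1,-0.004,0,0.001,0]])

```text
clock: 6.82
eef_pos: [0.5188, 0.0727, 0.0852]
tcp_rot: [0.57, 0.822, 0.001, 0.0]
contact_force: [-1.6, 3.5, 14.9]
finger_gap: 0.0002
grasp_force: 7.8
```

```bash
cat >> m.py <<'E'
def front():
    g=glass(cam('side'))
    if len(g): print('front',[g[abs(g[:,1]-y)<6][:,0].min().round(1) for y in(50,58,86,94) if (abs(g[:,1]-y)<6).any()], 'y',np.percentile(g[:,1],[1,99]).round(1))
E
python3 -c "
from st import *
st();front()"
```

```text
t 6.83 tcp shelf mm [ 1.5 71.4 15.2] z in shelf [ 0.001 -0.002 -1.   ] yaw err 0.06 F [-1.6  3.5 14.9] gap 0.0002
front [np.float64(-0.5), np.float64(-0.5), np.float64(5.1), np.float64(13.5)] y [40.1 98.5]
```

>>> step_arm(increments=[[1,0,0,-0.015,0],[1,0.032,0,-0.015,0],[1,0.032,0,-0.006,0],[1,0.032,0,-0.002,0],[1,0.032,0,0,0],[1,0.032,0,0,0],[1,0.024,0,0,0],[1,0.016,0,0,0],[1,0.008,0,0,0],[1,0,0,0,0],[1,0,0,0,0]])

```text
clock: 8.25
eef_pos: [0.5183, 0.0727, 0.0851]
tcp_rot: [0.57, 0.822, 0.001, -0.0]
contact_force: [-5.7, 3.4, 19.8]
finger_gap: 0.0001
grasp_force: 9.9
```

```bash
python3 -c "
from st import *
st();front()"
```

```text
t 8.25 tcp shelf mm [ 1.7 71.8 15.1] z in shelf [ 0.001 -0.001 -1.   ] yaw err 0.06 F [-5.7  3.4 19.8] gap 0.0001
front [np.float64(-8.8), np.float64(-9.4), np.float64(-9.4)] y [40.1 98.5]
```

>>> step_arm(increments=[[1,0,0,-0.015,0],[1,0.032,0,-0.015,0],[1,0.032,0,-0.006,0],[1,0.032,0,-0.002,0],[1,0.032,0,0,0],[1,0.032,0,0,0],[1,0.024,0,0,0],[1,0.016,0,0,0],[1,0.008,0,0,0],[1,0,0,0,0],[1,0,0,0,0]])

```text
clock: 9.68
eef_pos: [0.5182, 0.0727, 0.0851]
tcp_rot: [0.57, 0.822, 0.001, -0.0]
contact_force: [-5.0, 2.8, 21.4]
finger_gap: 0.0005
grasp_force: 10.4
```

```bash
python3 -c "
from st import *
st();front()"
```

```text
t 9.68 tcp shelf mm [ 1.7 71.9 15.1] z in shelf [ 0.001 -0.001 -1.   ] yaw err 0.07 F [-5.   2.8 21.4] gap 0.0005
front [np.float64(-20.8), np.float64(-13.8), np.float64(-26.9), np.float64(-25.8)] y [40.2 98.4]
```

>>> step_arm(increments=[[1,0,0,-0.015,0],[1,0.032,0,-0.015,0],[1,0.032,0,-0.006,0],[1,0.032,0,-0.003,0],[1,0.032,0,-0.001,0],[1,0.032,0,-0.001,0],[1,0.024,0,-0.001,0],[1,0.016,0,-0.001,0],[1,0.008,0,-0.001,0],[1,0,0,-0.001,0],[1,0,0,-0.001,0],[1,0,0,-0.015,0]])

```text
clock: 11.22
eef_pos: [0.5178, 0.0719, 0.0888]
tcp_rot: [0.57, 0.822, -0.0, -0.0]
contact_force: [-0.4, -0.5, -0.0]
finger_gap: 0.0001
grasp_force: 0.0
```

```bash
python3 - <<'E'
from st import *
st();front()
c=cam('side'); cv2.imwrite('pics/s2.png',cv2.resize(c['frame'][160:260,260:400],(800,571),interpolation=cv2.INTER_CUBIC))
E
```

```text
t 11.22 tcp shelf mm [ 1.1 72.6 18.8] z in shelf [-0.     0.001 -1.   ] yaw err 0.04 F [-0.4 -0.5 -0. ] gap 0.0001
front [np.float64(-33.7), np.float64(-33.7), np.float64(-36.2), np.float64(-36.2)] y [40.1 98.6]
```

View pics/s2.png

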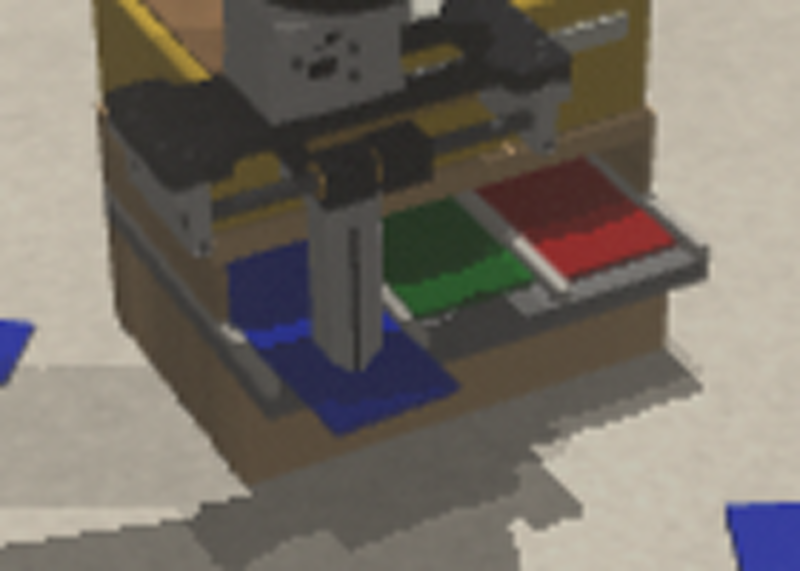

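>>> step_arm(increments=[[1,0.032,0,0,0],[1,0.032,0,0.009,0],[1,0.032,0,0.012,0],[1,0.032,0,0.014,0],[1,0.032,0,0.014,0],[1,0.024,0,0.014,0],[1,0.016,0,0.014,0],[1,0.008,0,0.014,0],[1,0,0,0.014,0],[1,0,0,0.014,0],[1,0,0,-0.01,0],[1,0,0,-0.03,0]])

```text
clock: 12.82
eef_pos: [0.5179, 0.0719, 0.0983]
tcp_rot: [0.57, 0.822, -0.0, 0.0]
contact_force: [0.1, -0.6, -0.5]
finger_gap: 0.0004
grasp_force: 0.0
```

```bash
python3 -c "
from st import *
st();front()"
```

```text
t 12.82 tcp shelf mm [ 1.  72.5 28.3] z in shelf [-0.  0. -1.] yaw err 0.03 F [ 0.1 -0.6 -0.5] gap 0.0004
front [np.float64(-44.1), np.float64(-44.1), np.float64(-45.3), np.float64(-46.4)] y [39.5 98.2]
```

>>> step_arm(increments=[[1,0.025,0,0.02,0],[1,0.025,0,0.038,0],[1,0.025,0,0.042,0],[1,0.025,0,0.044,0],[1,0.025,0,0.044,0],[1,0.02,0,0.044,0],[1,0.015,0,0.044,0],[1,0.015,0,0.044,0],[1,0.015,0,0.03,0],[1,0.015,0,-0.1,0],[-1,0.015,0,-0.2,0],[-1,-0.3,0,-0.3,0]])

```text
clock: 14.38
eef_pos: [0.5373, 0.0238, 0.1778]
tcp_rot: [0.567, 0.824, 0.001, -0.0]
contact_force: [1.0, -0.1, -0.5]
finger_gap: 0.0171
grasp_force: 0.0
```

>>> step_arm(increments=[[-1,0,0,0,0],[-1,0,0,0,0],[-1,0,0,0,0]])

```text
clock: 14.75
eef_pos: [0.5367, 0.0213, 0.1762]
tcp_rot: [0.57, 0.822, -0.0, -0.0]
contact_force: [-1.1, 0.2, -0.8]
finger_gap: 0.0471
grasp_force: 0.0
```

```bash
python3 - <<'E'
from st import *
st();front()
for n in ('side','top'):
    c=cam(n); g=glass(c); print(n,len(g),np.percentile(g,[1,99],0).round(1) if len(g) else '')
    for lo in range(45,100,8):
        k=g[abs(g[:,1]-lo)<4] if len(g) else g
        if len(k): print(lo,k[:,0].min().round(1),k[:,0].max().round(1))
    for x in (-40,-30,-20,-10):
        k=g[abs(g[:,0]-x)<4] if len(g) else g
        if len(k): print('x',x,k[:,1].min().round(1),k[:,1].max().round(1))
    cv2.imwrite(f'pics/{n}3.png',c['frame'])
E
```

```text
t 14.75 tcp shelf mm [-53.   72.6 106.2] z in shelf [ 0.     0.001 -1.   ] yaw err 0.11 F [-1.1  0.2 -0.8] gap 0.0471
front [np.float64(-41.8), np.float64(-46.4), np.float64(-31.6), np.float64(-31.6)] y [37.9 98.3]
side 508 [[-40.6  37.9   4. ]
 [ 49.1  98.3   4. ]]
45 -41.8 59.9
53 -44.1 52.0
61 -40.7 56.9
69 -38.4 42.5
77 -37.3 43.7
85 -31.6 53.6
93 -30.4 46.8
x -40 37.3 80.5
x -30 37.7 95.2
x -20 38.1 96.0
x -10 36.5 96.7
top 0
```

>>> step_arm(increments=[[-1,-0.1,0,-0.15,0],[-1,-0.25,0,-0.3,0],[-1,-0.4,0,-0.4,0],[-1,-0.5,0,-0.4,0],[-1,-0.5,0,-0.4,0]])

```text
clock: 15.52
eef_pos: [0.5898, -0.1219, 0.2968]
tcp_rot: [0.571, 0.821, -0.0, 0.0]
contact_force: [-0.5, -0.2, -1.5]
finger_gap: 0.0941
grasp_force: 0.0
```

```bash
python3 - <<'E'
from st import *
st()
for n in ('side','top'):
    c=cam(n); g=glass(c); print(n,len(g),np.percentile(g,[1,99],0).round(1) if len(g) else '')
    for lo in range(45,100,8):
        k=g[abs(g[:,1]-lo)<4] if len(g) else g
        if len(k): print(lo,k[:,0].min().round(1),k[:,0].max().round(1))
    for x in (-40,-30,-20,-10):
        k=g[abs(g[:,0]-x)<4] if len(g) else g
        if len(k): print('x',x,k[:,1].min().round(1),k[:,1].max().round(1))
    if n=='side': cv2.imwrite(f'pics/{n}4.png',cv2.resize(c['frame'][100:300,220:460],(720,600)))
E
```

```text
t 15.53 tcp shelf mm [-205.7   72.8  226.8] z in shelf [-0.001  0.    -1.   ] yaw err -0.11 F [-0.5 -0.2 -1.5] gap 0.0941
side 611 [[-47.5  37.7   4. ]
 [ 52.4  98.2   4. ]]
45 -46.3 54.7
53 -47.5 52.0
61 -47.5 53.0
69 -48.6 52.7
77 -48.7 52.4
85 -49.8 53.6
93 -48.7 53.3
x -40 35.1 94.5
x -30 37.7 95.2
x -20 38.1 96.0
x -10 36.5 96.7
top 989 [[-46.1  40.6   4. ]
 [ 51.6 100.5   4. ]]
45 -43.2 52.1
53 -45.3 52.2
61 -45.9 52.4
69 -46.5 52.5
77 -47.7 52.6
85 -47.5 51.9
93 -48.1 52.0
x -40 39.0 97.4
x -30 38.9 97.8
x -20 40.3 98.5
x -10 40.8 98.9
```

View pics/side4.png

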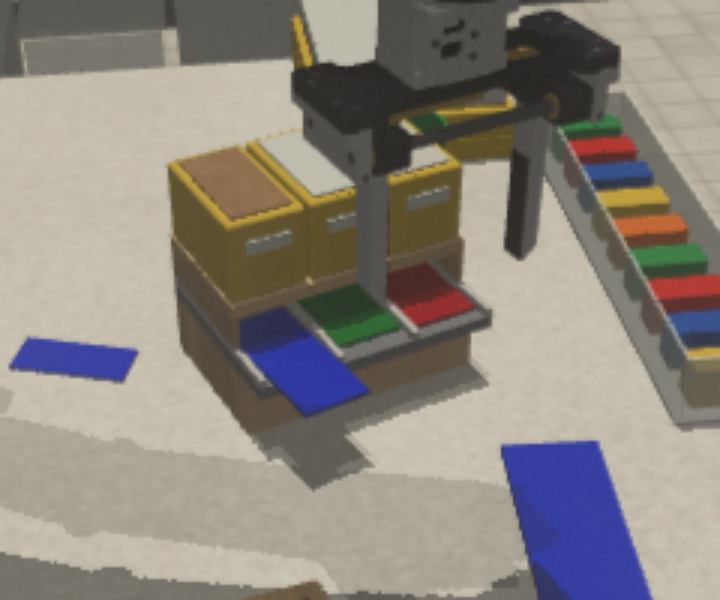

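>>> step_arm(increments=[[-1,0.2,0.013,0,-0.03],[-1,0.4,0.013,0,-0.03],[-1,0.629,0.013,0,-0.03],[-1,0.629,0.013,0.2,-0.03],[-1,0.629,0.013,0.4,-0.03],[-1,0.629,0.013,0.55,-0.03],[-1,0.629,0.013,0.65,-0.03],[-1,0.629,0.013,0.65,-0.03]])

```text
clock: 16.62
eef_pos: [0.5254, 0.0589, 0.1002]
tcp_rot: [0.55, 0.835, -0.002, -0.001]
contact_force: [0.8, 0.1, 0.3]
finger_gap: 0.0938
grasp_force: 0.0
```

```bash
python3 -c "
from st import *
st();front()"
```

```text
t 16.62 tcp shelf mm [-13.8  70.   30.2] z in shelf [ 0.     0.004 -1.   ] yaw err 2.84 F [0.8 0.1 0.3] gap 0.0938
front [np.float64(-46.4), np.float64(-47.5), np.float64(-48.7), np.float64(-48.7)] y [40.  93.7]
```

>>> step_arm(increments=[[-1,-0.01,0,0.05,0],[-1,-0.01,0,0.1,0],[-1,-0.01,0,0.12,0],[-1,-0.01,0,0.12,0]])

```text
clock: 17.18
eef_pos: [0.5282, 0.0552, 0.0655]
tcp_rot: [0.551, 0.835, -0.0, -0.0]
contact_force: [0.2, 0.3, -0.6]
finger_gap: 0.094
grasp_force: 0.0
```

>>> step_arm(increments=[[1,0,0,0,0],[1,0,0,0,0],[1,0,0,0,0],[1,0,0,0,0],[1,0,0,0,0],[1,0,0,0,0]], force=45)

```text
clock: 17.92
eef_pos: [0.5286, 0.0554, 0.0659]
tcp_rot: [0.551, 0.835, 0.0, 0.0]
contact_force: [0.1, -0.5, 1.1]
finger_gap: 0.0591
grasp_force: 45.0
```

```bash
python3 -c "
from st import *
st();front()"
```

```text
t 17.93 tcp shelf mm [-18.2  68.3  -4.1] z in shelf [-0. -0. -1.] yaw err 2.74 F [ 0.1 -0.5  1.1] gap 0.0591
front [np.float64(-45.2), np.float64(-44.1), np.float64(-48.7), np.float64(-48.7)] y [39.8 98.9]
```

>>> step_arm(increments=[[1,0,0,-0.02,0],[1,0,0,-0.045,0],[1,0,0,-0.053,0],[1,-0.05,0,-0.053,0],[1,-0.12,0,-0.053,0],[1,-0.2,0,-0.053,0],[1,-0.3,0,-0.053,0],[1,-0.4,0,-0.1,0],[1,-0.5,0,-0.2,0],[1,-0.6,0,-0.3,0],[1,-0.6,0,-0.3,0],[1,-0.6,0,-0.3,0]])

```text
clock: 19.48
eef_pos: [0.5989, -0.1103, 0.1552]
tcp_rot: [0.551, 0.835, -0.0, -0.0]
contact_force: [0.0, 1.0, -1.1]
finger_gap: 0.0591
grasp_force: 45.0
```

```bash
python3 - <<'E'
from st import *
st()
o=ctrl.get_obs(); r=R.from_quat(o['tcp_rot']).as_matrix(); p=np.array(o['eef_pos'])
for n in('side','top'):
    c=cam(n); m,_=blobs(c,110,130,smin=120,vmin=40); q=(cloud(c)-p)@r*1000
    s=(m>0)&(abs(q[...,1])<40)&(q[...,0]>-50)&(q[...,0]<140)&(abs(q[...,2])<50)
    g=q[s]; print(n,len(g),np.percentile(g,[1,50,99],0).round(1))
    if len(g)>50:
        A=np.c_[g[:,0],g[:,1],np.ones(len(g))]; k=np.linalg.lstsq(A,g[:,2],rcond=None)[0]; print('plane z=ax+by+c',k.round(3))
        for y in(-20,-10,0,10,20):
            t=g[abs(g[:,1]-y)<4,0]; print(y,t.min().round(1) if len(t) else '',t.max().round(1) if len(t) else '')
    if n=='side': cv2.imwrite(f'pics/{n}5.png',c['frame'])
E
```

```text
t 19.48 tcp shelf mm [-198.    60.2   85.2] z in shelf [ 0.     0.001 -1.   ] yaw err 2.73 F [ 0.   1.  -1.1] gap 0.0591
side 192 [[-29.9 -29.5 -10. ]
 [ 40.7  11.   -7.8]
 [107.5  30.   -5.3]]
plane z=ax+by+c [ 0.014 -0.    -8.181]
-20 -30.7 110.2
-10 -29.9 63.4
0 -30.4 69.7
10 2.7 52.2
20 12.7 58.3
top 17 [[100.3  16.8  -8.8]
 [107.3  23.7  -4.9]
 [111.   27.3  -2. ]]
```

View pics/side5.png

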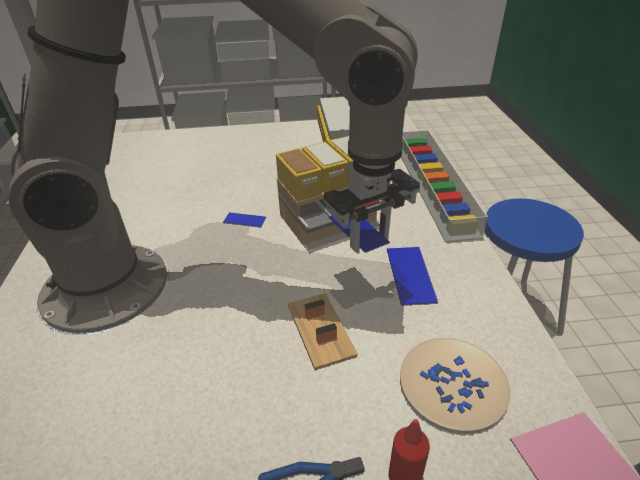

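>>> step_arm(increments=[[1,-0.04,-0.08,0,0.03],[1,-0.09,-0.17,0,0.06],[1,-0.14,-0.27,0,0.09],[1,-0.19,-0.37,0,0.111],[1,-0.24,-0.45,0,0.111],[1,-0.255,-0.484,0.08,0.111],[1,-0.255,-0.484,0.16,0.111],[1,-0.255,-0.484,0.24,0.111],[1,-0.255,-0.484,0.284,0.111],[1,-0.255,-0.484,0.284,0.111],[1,-0.255,-0.484,0.284,0.111]])

```text
clock: 20.95
eef_pos: [0.4962, -0.2381, 0.0714]
tcp_rot: [0.621, 0.784, 0.0, 0.0]
contact_force: [-0.2, 0.5, -0.7]
finger_gap: 0.0592
grasp_force: 45.0
```

```bash
cat > sd.py <<'E'
from m import *
b=np.radians(13.2); X=np.array([-np.sin(b),np.cos(b),0]); Y=np.array([-np.cos(b),-np.sin(b),0]); T=np.stack([X,Y,[0,0,1]],1); C=np.array([.486,-.198,.045])
def chk():
    o=ctrl.get_obs(); r=R.from_quat(o['tcp_rot']).as_matrix(); p=np.array(o['eef_pos'])
    print(round(o['clock'],2),'tcp in stand',((p-C)@T*1000).round(1),'yaw',np.degrees(np.arctan2(*(T.T@r[:,0])[[1,0]])).round(2),'F',np.round(o['contact_force'],1))
    for n in('side','top'):
        c=cam(n); m,_=blobs(c,110,130,smin=120,vmin=40); q=(cloud(c)-C)@T*1000
        s=(m>0)&(abs(q[...,1])<60)&(abs(q[...,0])<110)&(q[...,2]>-8)&(q[...,2]<60)
        g=q[s]
        if len(g)>50:
            print(n,len(g),np.percentile(g,[1,99],0).round(1).tolist())
            A=np.c_[g[:,:2],np.ones(len(g))]; print('plane',np.linalg.lstsq(A,g[:,2],rcond=None)[0].round(3)); h=np.median(g[:,2])
            rr=cv2.minAreaRect(g[:,:2].astype(np.float32)); print('rect',np.round(rr[0],1),np.round(rr[1],1),round(rr[2],1))
        else: print(n,len(g))
if __name__=='__main__': chk()
E
python3 sd.py
```

```text
20.95 tcp in stand [-41.4  -0.8  26.4] yaw -0.02 F [-0.2  0.5 -0.7]
side 467 [[-70.1, -30.0, 31.3], [38.6, 25.0, 37.2]]
plane [-1.4000e-02 -6.0000e-03  3.4305e+01]
rect [-16.4  -6.3] [ 43.4 122.1] 70.7
top 350 [[0.7, -29.1, 27.7], [68.7, 11.2, 37.8]]
plane [-4.0000e-03 -3.0000e-03  3.2893e+01]
rect [32.4 -8.4] [74.7 42.4] 1.3
```

>>> step_arm(increments=[[1,0,-0.003,0.04,0],[1,0,-0.003,0.07,0],[1,0,-0.003,0.09,0],[1,0,-0.003,0.095,0],[1,0,-0.003,0.095,0]])

```text
clock: 21.68
eef_pos: [0.4952, -0.2379, 0.0421]
tcp_rot: [0.621, 0.784, -0.0, -0.0]
contact_force: [0.3, -0.8, -1.1]
finger_gap: 0.0589
grasp_force: 45.0
```

>>> step_arm(increments=[[1,0,0,0.003,0],[1,0,0,0.005,0],[1,0,0,0.005,0]])

```text
clock: 22.05
eef_pos: [0.4953, -0.2379, 0.041]
tcp_rot: [0.621, 0.784, 0.0, 0.0]
contact_force: [-1.3, 0.2, 5.1]
finger_gap: 0.0586
grasp_force: 45.0
```

>>> step_arm(increments=[[1,0,0,0.001,0],[1,0,0,0.002,0],[1,0,0,0.002,0]])

```text
clock: 22.42
eef_pos: [0.4954, -0.2379, 0.0408]
tcp_rot: [0.621, 0.784, 0.0, 0.0]
contact_force: [-4.2, 1.4, 16.8]
finger_gap: 0.0589
grasp_force: 45.0
```

```bash
python3 sd.py
```

```text
22.43 tcp in stand [-41.   -0.   -4.2] yaw -0.01 F [-4.2  1.4 16.8]
side 535 [[-70.0, -28.6, 1.7], [31.6, 26.6, 7.4]]
plane [7.000e-03 3.000e-03 4.864e+00]
rect [-21.3  -7.2] [ 50.2 115. ] 73.9
top 131 [[12.3, -28.2, -0.3], [69.4, -6.4, 8.8]]
plane [-0.03   0.093  7.401]
rect [ 42.2 -24.3] [63.9 22.1] 16.9
```

>>> step_arm(increments=[[1,0,0,-0.002,0],[1,0,0,-0.002,0],[0,0,0,-0.002,0],[-0.4,0,0,-0.002,0],[-1,0,0,-0.002,0],[-1,0,0,-0.002,0],[-1,0,0,-0.002,0],[-1,0,0,-0.002,0],[-1,0,0,-0.002,0]])

```text
clock: 23.65
eef_pos: [0.4952, -0.2378, 0.0407]
tcp_rot: [0.621, 0.784, -0.0, 0.0]
contact_force: [-0.2, 0.1, -0.3]
finger_gap: 0.094
grasp_force: 0.0
```

```bash
python3 sd.py
```

```text
23.65 tcp in stand [-40.9   0.1  -4.3] yaw 0.0 F [-0.2  0.1 -0.3]
side 665 [[-69.4, -28.9, 1.5], [32.8, 28.0, 7.2]]
plane [-4.000e-03 -2.000e-03  4.404e+00]
rect [-18.7  -0.4] [ 58.5 106.6] 87.9
top 125 [[12.3, -28.3, -1.5], [69.2, -6.7, 8.1]]
plane [ 0.004 -0.007  2.82 ]
rect [ 42.  -24.5] [63.2 21.7] 17.1
```

Raise clear and check.

>>> step_arm(increments=[[-1,0,0,-0.05,0],[-1,0,0,-0.15,0],[-1,0,0,-0.3,0],[-1,0,0,-0.5,0],[-1,-0.2,0,-0.7,0],[-1,-0.4,0,-0.7,0],[-1,-0.6,0,-0.7,0],[-1,-0.6,0,-0.7,0],[-1,-0.6,0,-0.7,0]])

```text
clock: 24.88
eef_pos: [0.5357, -0.4134, 0.2509]
tcp_rot: [0.622, 0.783, -0.0, -0.0]
contact_force: [-0.3, 0.6, 0.2]
finger_gap: 0.0941
grasp_force: 0.0
```

```bash
python3 sd.py; python3 -c "
from m import *
c=cam('side'); cv2.imwrite('pics/end.png',c['frame'])"
```

```text
24.88 tcp in stand [-221.1    0.8  205.9] yaw -0.08 F [-0.3  0.6  0.2]
side 869 [[-69.8, -28.0, 1.5], [66.8, 29.1, 7.3]]
plane [-3.000e-03  2.000e-03  4.385e+00]
rect [-0.6 -0.7] [ 60.1 142.8] 89.6
top 1309 [[-67.2, -27.6, -1.8], [68.2, 30.4, 8.4]]
plane [-0.000e+00 -3.000e-03  3.323e+00]
rect [0.1 1.2] [ 59.3 138.7] 89.9
```

View pics/end.png

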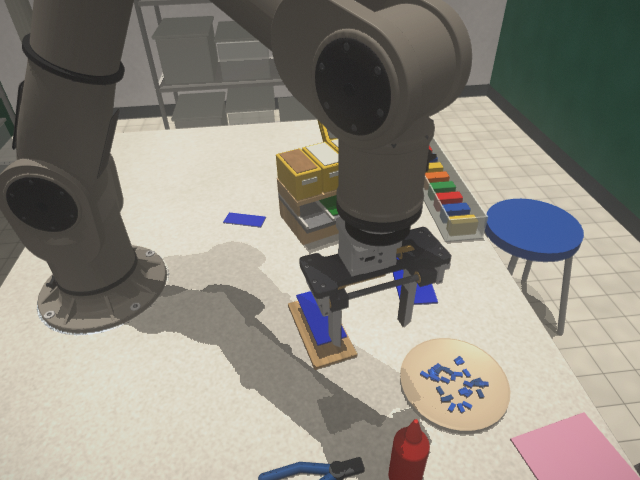

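The picture shows the strip lying on the stand at about (322,325), level, centred and in line to within about 1 mm. The gripper is clear of it, so I'm handing in.

```bash
python3 -c "
from station import ctrl
print(ctrl.finish_job())"
```

```text
the job is handed in; nothing more can be done
None
```

The blue glass strip is on the gluing stand's two bars, level, in line and centred to about 1 mm by the last camera check. It was drawn out in short strokes to about 46 mm of overhang with the tool upright, because the interface gave no way to lean it. The job was handed in at about 25 s.

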